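# Set up the soap-making bench from the roller track

### The job

Get the soap-making bench ready: slide every ribbon roll up off its post and put it into the pink tote while the tote stands at the loading end of the roller track, then roll the tote along the rollers (without lifting it) until it is up against the red end stop, and only then lift it off by its handle and set it down upright, centred on the wooden board. Also take the blue cap off every capped spray bottle and set it in the white cap tray, leaving the bottles standing. Leave the gold-capped jar and the purple dye bottle behind the track where they are.

Things in the scene. Friction and masses are not known exactly. Their poses are not given: they have to be found in the camera images.
- track: Fixed level roller track on the table, 232 mm wide (x), 440 mm long (y), ten free aluminium rollers, blue side rails up to z = 69 mm (3 mm free each side of the tote). Origin on the table under its centre. Roller tops, where the tote stands, z = 55 mm. Loading end +y, blue crosspiece 75 mm high; the tote starts at y = 60 to 95 mm. About 1 N keeps it rolling; it soon halts if let go.
- track_stop (a point): Middle of the inner face of the red end stop, at the track's -y end (its axes are the track's), 210 mm from the track's centre and 55 mm up, level with the roller tops. The stop reaches 35 mm higher. With the tote against it, the tote's centre lies 110 mm from this point, at y = -100 mm in the track's frame.
- tote: Loose pink open tote, 200 (x) by 220 (y) mm, walls 50 mm high, walls and floor 5 mm thick, 0.4 kg. Origin at the centre of its underside; on the track its axes are parallel to the track's. A 12 mm divider along y at x = 0 parts two compartments, each from 6 to 95 mm off the middle, 210 mm long, for two rolls side by side (say x = 54 or -54, y = 47 and -47 mm).
- tote_handle (a point): Centre of the top of the tote's carrying handle, 100 mm above its underside. The handle is the divider, 12 mm thick, risen to 88 mm over y = -60 to 60 mm, under a white rail 26 mm wide (x), 130 mm long (y), 12 mm high. Pinch across x, on the rail or under it.
- board: Loose brown wooden board lying on the table, 220 mm (x) by 240 mm (y), 12 mm thick; origin under its centre. The tote is to stand centred on it.
- cap_tray: Loose white shallow tray, 100 mm (x) by 165 mm (y), 22 mm high, walls and floor about 4 mm; origin under its centre. Takes three caps in a row along its y (for example at y = -50, 0 and +50 mm).
- post0: Fixed post: round wooden base 76 mm across, 40 mm high, with an upright steel pin 16 mm across that rises to z = 135 mm; carries up to two rolls. Origin on the table on its axis.
- post1: Fixed post: round wooden base 76 mm across, 40 mm high, with an upright steel pin 16 mm across that rises to z = 135 mm; carries up to two rolls. Origin on the table on its axis.
- post2: Fixed post: round wooden base 76 mm across, 40 mm high, with an upright steel pin 16 mm across that rises to z = 135 mm; carries up to two rolls. Origin on the table on its axis.
- roll0: Loose red wound ribbon roll, a ring 64 mm outside, 26 mm bore, 40 mm high, 0.11 kg; origin at its middle, z along its axis. Starts loose on the pin of post0, its lower face on the base: middle at z = 60 mm. Roll3, when present, lies on top of it.
- roll1: Loose yellow wound ribbon roll, a ring 64 mm outside, 26 mm bore, 40 mm high, 0.11 kg; origin at its middle, z along its axis. Starts loose on the pin of post1, its lower face on the base: middle at z = 60 mm.
- roll2: Loose green wound ribbon roll (or absent), a ring 64 mm outside, 26 mm bore, 40 mm high, 0.11 kg; origin at its middle, z along its axis. Starts loose on the pin of post2, its lower face on the base: middle at z = 60 mm.
- roll3: Loose violet wound ribbon roll (or absent), a ring 64 mm outside, 26 mm bore, 40 mm high, 0.11 kg; origin at its middle, z along its axis. Starts loose on the pin of post0, on top of roll0: middle at z = 100 mm.
- bottle0: Loose amber spray bottle standing on the table, 48 mm across, flat shoulder at z = 110 mm, above it a black spray nozzle 18 mm across up to z = 150 mm; 0.28 kg. Origin under its centre. Some bottles have no cap from the start.
- cap0: Loose blue over-cap of bottle0 (or absent), a cup 34 mm outside, 28 mm inside, 55 mm high, mouth down, 25 g; starts loose over the nozzle, its rim on the bottle's shoulder, top at z = 165 mm. Origin on its axis at half its height, z to its closed end.
- bottle1: Loose amber spray bottle standing on the table, 48 mm across, flat shoulder at z = 110 mm, above it a black spray nozzle 18 mm across up to z = 150 mm; 0.28 kg. Origin under its centre. Some bottles have no cap from the start.
- cap1: Loose blue over-cap of bottle1 (or absent), a cup 34 mm outside, 28 mm inside, 55 mm high, mouth down, 25 g; starts loose over the nozzle, its rim on the bottle's shoulder, top at z = 165 mm. Origin on its axis at half its height, z to its closed end.
- bottle2: Loose amber spray bottle standing on the table, 48 mm across, flat shoulder at z = 110 mm, above it a black spray nozzle 18 mm across up to z = 150 mm; 0.28 kg. Origin under its centre. Some bottles have no cap from the start.
- cap2: Loose blue over-cap of bottle2 (or absent), a cup 34 mm outside, 28 mm inside, 55 mm high, mouth down, 25 g; starts loose over the nozzle, its rim on the bottle's shoulder, top at z = 165 mm. Origin on its axis at half its height, z to its closed end.
- jar_gold: Bystander: jar with gold cap, 64 mm across, 75 mm high, origin under its centre. Leave alone.
- dye_purple: Bystander: purple dye bottle, 40 mm across, 90 mm high, origin under its centre. Leave alone.
Things that resemble listed ones, but are neither listed nor needed, are in the scene too. Leave any orange or turquoise look-alike of the cap2 alone.

How it is judged:
By the outcome, as a careful person would: the job done as asked, in the order asked, and still so for the second after the job is handed in, with the robot touching nothing.
Of roll2, roll3 only 1 to 2 are there at a start; the rules pass over those that are not, and their reading is None.
Of cap0, cap1, cap2 only 2 to 3 are there at a start; the rules pass over those that are not, and their reading is None.
At some moment in a run one of cap_tray, board may be knocked a few centimetres aside while the robot is not near it.
Once in a run the grip may slacken for a moment while it holds something.
It also fails if it takes over 210 s, if anything falls off the work surface, if the arm or the gripper's body presses on something with over 40 N, if the wrist force passes 120 N, or if a joint passes its speed limit or range.

### The arm

A 6-joint arm with a two-finger parallel gripper is mounted at the origin on the work surface. World frame = base frame: x ahead of the robot, y to its left, z up, the work surface at z = 0. Lengths are in m, angles in rad, forces in N, time in s.
With the tool pointing down it reaches from about 0.425 to 0.95 m from the base axis. Payload 14.7 kg.
Tool frame: the origin (TCP) lies at the very end of the fingers, on their centre line; the grasp point (between the pads) lies ctrl.tcp_to_grasp behind it (ctrl.tcp_to_grasp is the distance from the TCP to the grasp point, in m); z points along the fingers, y is the line along which they close (so a half turn about z gives the same grasp; the last joint's range is limited). The gripper opens to 85 mm and grips with 20 to 120 N. Pads are 22 mm wide; open, the fingers measure 114 mm over their backs; the gripper's body (76 mm by 85 mm) begins 54 mm behind the grasp point. The pads swing forward as they close: fully open they stand 13 mm farther back than shut.
Start: joints at [-1.231, 0.48, 1.596, -0, 1.065, -0.047], TCP at [0.245, -0.602, 0.231] pointing down, gripper open.
Joint ranges: [-2.75, 2.75], [-0.82, 2.05], [0.23, 2.67], [-1.56, 4.7], [0.09, 2.69], [-2.92, 2.92]. Speed limits (rad/s): [1.89, 1.89, 2.39, 3.01, 3.01, 3.01].

### API

Orientations are given as a rotation vector (axis times angle).
In Python, from plant import ctrl, fingers, imaging, job gives the robot as it stands. The module is installed in compiled form; this text tells all that it offers. Calls block until the motion is done:
- ctrl.goto(position, orientation): joint-space move of the TCP to a pose.
- ctrl.move_l(position, rotation=None, feed=0.15, max_force=None): straight line of the TCP; rotation=None keeps the orientation; feed is the mean speed in m/s. With max_force (N) it stops when the force on the tool has changed by that much, and returns True; else False.
- ctrl.movej(angles): joint-space move.
- fingers.release() and fingers.grasp(): open the fingers fully, or close them until they stop; the grip force is fixed at half the most.
- ctrl.wait(seconds).
- ctrl.ik(position, orientation): joint angles nearest the present ones, or None.
- imaging.capture(name): name is "scene" or "top"; returns a dict with "image" (420x560x3 uint8, red, green, blue), "camera_matrix" (3x3 intrinsics, pixels), "k1" (the pictures are not rectified: a ray, as slopes to the right and down, at radius r is drawn at 1 + k1 r^2 times it, then the intrinsics apply), "T" (4x4, takes a point from camera to world coordinates). Camera axes: x right, y down, z forward; pixel columns grow to the right and rows downward; lengths in m; the calibration is good to about 2 mm. A picture is of the moment at which its call begins. There is no depth.
A pose or a line that the arm cannot do raises ctrl.MotionError and nothing moves.
- job.job_done(): hands the job in; it is judged then, once.
Readings, each from a call of its own:
- ctrl.current_clock(): time.
- ctrl.current_q(): joint angles.
- ctrl.current_joint_velocities(): joint speeds.
- ctrl.current_tau(): joint torques, N m.
- ctrl.current_tool_pos(): TCP position.
- ctrl.current_eef_rot(): TCP orientation.
- ctrl.current_force(): force on the tool from outside, world axes, zero at the start.
- ctrl.current_moment(): the same for the moment, N m.
- ctrl.current_opening(): finger opening in m.
- ctrl.current_grip_force(): force on a finger pad.
Only numpy, scipy, OpenCV 4.12 (cv2) and the standard library are available. Lean on these libraries where they do the work, as an engineer would, in place of code of your own. Each camera call takes 0.05 s, during which the arm holds its last target. There are 200 camera calls.

## Working session

There is one attempt and no reset: what is moved stays moved. The work goes in short steps, each a Python script; the robot and the scene stay as the last script left them, time stands still between calls to the robot, and variables do not carry over. Pictures are saved under pics/ and viewed, at most 14 in all, crops included, and the job is handed in when it is done.

```bash
mkdir -p pics; ls
python3 - <<'E'
from plant import ctrl,fingers,imaging,job
import cv2,numpy as np
for n in("scene","top"):
    c=imaging.capture(n); cv2.imwrite(f"pics/{n}0.png",c["image"][:,:,::-1])
    print(n,c["camera_matrix"].tolist(),c["k1"],np.round(c["T"],4).tolist())
print(ctrl.tcp_to_grasp,ctrl.current_eef_rot(),ctrl.current_clock(),ctrl.current_opening())
E
```

```text
pics
scene [[426.77222733550485, 0.0, 281.86213696572383], [0.0, 426.77222733550485, 207.59318018670933], [0.0, 0.0, 1.0]] -0.00771611556709326 [[0.4236, 0.6709, -0.6087, 1.1518], [0.9058, -0.3088, 0.29, -0.2386], [0.0066, -0.6742, -0.7385, 0.8195], [0.0, 0.0, 0.0, 1.0]]
top [[384.64374880308986, 0.0, 271.95626760422005], [0.0, 384.64374880308986, 207.96175375617372], [0.0, 0.0, 1.0]] -0.07317966843132599 [[-0.0015, -0.9991, 0.0419, 0.5242], [-0.9998, 0.0024, 0.0216, 0.0392], [-0.0217, -0.0418, -0.9989, 1.0818], [0.0, 0.0, 0.0, 1.0]]
0.0187 [-3.08196751e+00 -6.03609368e-01  2.68381736e-04] 0.1 0.08547392747611415
```

View pics/top0.png

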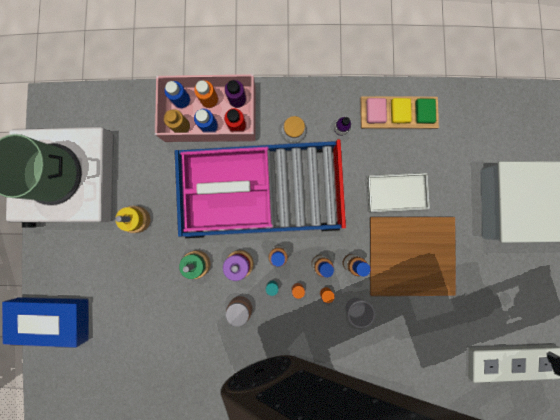

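View pics/scene0.png

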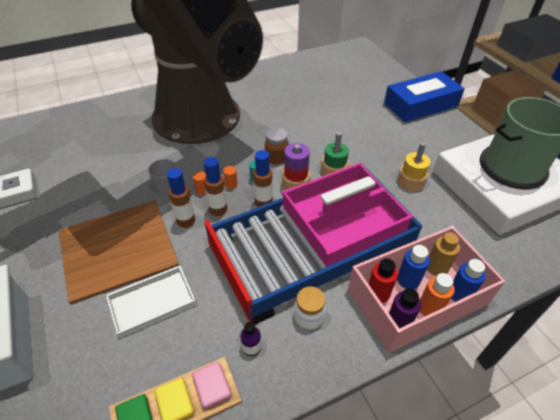

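```bash
cat > h.py <<'E'
from plant import ctrl,fingers,imaging,job
import cv2,numpy as np
from scipy.spatial.transform import Rotation as R
def cap(n="top"):
    c=imaging.capture(n); c["hsv"]=cv2.cvtColor(c["image"],cv2.COLOR_RGB2HSV); return c
def cast(c,px,z):
    px=np.asarray(px,float).reshape(-1,1,2)
    # drawn = ray*(1+k1 r^2): OpenCV's k1 model
    d=cv2.undistortPoints(px,c["camera_matrix"],np.array([c["k1"],0,0,0.]))[:,0]
    d=np.c_[d,np.ones(len(d))]@c["T"][:3,:3].T; o=c["T"][:3,3]
    return (o+d*((z-o[2])/d[:,2])[:,None])[:,:2]
def proj(c,p):
    q=np.linalg.inv(c["T"]); p=np.asarray(p,float).reshape(-1,3)@q[:3,:3].T+q[:3,3]
    return cv2.projectPoints(p,np.zeros(3),np.zeros(3),c["camera_matrix"],np.array([c["k1"],0,0,0.]))[0][:,0]
def blobs(c,lo,hi,box=None,amin=30):
    m=cv2.inRange(c["hsv"],np.array(lo),np.array(hi))
    if box: b=np.zeros_like(m); u0,v0,u1,v1=box; b[v0:v1,u0:u1]=255; m&=b
    n,l,s,ce=cv2.connectedComponentsWithStats(m)
    return [(l==i,s[i,4],ce[i]) for i in np.argsort(-s[:,4]) if i and s[i,4]>=amin]
def disc(c,mask,z,r):
    "centre of a disc of radius r at height z whose side is also in the mask"
    v,u=np.nonzero(mask); P=cast(c,np.c_[u,v],z); o=c["T"][:2,3]
    d=P.mean(0)-o; d/=np.linalg.norm(d); n=np.array([-d[1],d[0]])
    a,b=(P-o)@d,(P-o)@n
    return o+d*(a.max()+.0012-r)+n*(b.max()+b.min())/2
def rect(c,mask,z):
    v,u=np.nonzero(mask); (ctr,sz,ang)=cv2.minAreaRect((cast(c,np.c_[u,v],z)*1000).astype(np.float32))
    ang=(ang+45)%90-45
    return np.array(ctr)/1000,np.array(sz),ang
def rot(yaw=0.): return (R.from_euler('z',yaw)*R.from_matrix(np.diag([1.,-1,-1]))).as_rotvec()
E
python3 - <<'E'
from h import *
c=cap(); s=cap("scene")
cv2.imwrite("pics/crop1.png",cv2.resize(c["image"][195:335,100:390,::-1],None,fx=2.7,fy=2.7,interpolation=cv2.INTER_CUBIC))
H={"blue":((105,120,60),(125,255,255)),"pink":((145,150,80),(170,255,255)),"red":((0,170,80),(6,255,255)),"green":((60,80,50),(85,255,255)),"violet":((125,60,60),(145,255,255)),"yellow":((20,120,80),(32,255,255)),"brown":((5,80,40),(18,220,200)),"white":((0,0,190),(180,30,255))}
for k,(a,b) in H.items():
  for m,A,ce in blobs(c,a,b,(110,130,465,340),40): print(k,A,ce.round(),c["hsv"][int(ce[1]),int(ce[0])])
E
```

```text
blue 961 [230. 210.] [162 154 213]
blue 260 [301. 145.] [107 183 124]
blue 195 [361. 268.] [109 195 166]
blue 171 [326. 269.] [109 193 151]
blue 147 [277. 259.] [110 192 173]
pink 5950 [226. 189.] [ 54   6 217]
red 561 [339. 184.] [  0 225 121]
green 412 [192. 266.] [140  12  62]
violet 485 [235. 267.] [144   8 168]
yellow 470 [130. 219.] [ 22 136  88]
brown 6761 [412. 256.] [ 14 167 133]
brown 196 [142. 219.] [ 24 197  83]
brown 143 [202. 261.] [ 72 152  62]
brown 130 [245. 258.] [137 134  82]
brown 116 [354. 264.] [134  81  69]
brown 106 [321. 264.] [132  82  62]
brown 95 [278. 253.] [110 193 172]
brown 90 [298. 289.] [ 13 205 202]
brown 88 [243. 304.] [ 0  3 82]
brown 79 [327. 295.] [ 13 221 200]
brown 71 [294. 133.] [ 18 165 185]
white 1680 [396. 192.] [ 35  14 215]
white 471 [223. 187.] [ 41   9 215]
```

View pics/crop1.png

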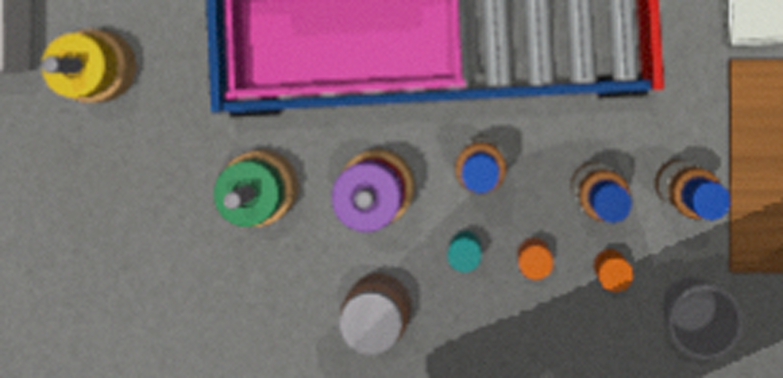

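The crop (top px) shows three blue caps sitting on amber bottles at (277,259), (326,269) and (361,268). They match the description because they are blue and on bottles. The turquoise cap at (272,289) and the orange ones at (298,291) and (327,295) stand on the table, so I leave them alone. Rolls are yellow at (130,219), green at (192,266) and violet at (235,267), the last presumably on top of red.

```bash
cat >> h.py <<'E'
H={"blue":((105,120,60),(125,255,255)),"pink":((145,150,80),(170,255,255)),"red":((0,170,80),(6,255,255)),"redv":((160,60,40),(180,255,255)),"green":((60,80,50),(85,255,255)),"violet":((125,60,60),(145,255,255)),"yellow":((20,120,80),(32,255,255)),"brown":((5,80,40),(18,220,200)),"white":((0,0,190),(180,30,255))}
def near(c,k,uv,w=25,amin=40):
    "largest blob of colour k in a window about pixel uv"
    u,v=map(int,uv); b=blobs(c,*H[k],(max(u-w,0),max(v-w,0),u+w,v+w),amin); return b[0][0] if b else None
def tote(c):
    m=blobs(c,*H["pink"],(110,130,470,330),800)[0][0]; return rect(c,m,.105)
E
python3 - <<'E'
from h import *
c=cap(); s=cap("scene")
for n,uv in(("cap_a",(277,259)),("cap_b",(326,269)),("cap_c",(361,268))): 
  p=disc(c,near(c,"blue",uv),.165,.017); q=proj(s,[*p,.145])[0]; m=near(s,"blue",q,22)
  print(n,p.round(4),"scene px",q.round(), disc(s,m,.165,.017).round(4) if m is not None else None)
for n,k,uv,z in(("y","yellow",(130,219),.08),("g","green",(192,266),.08),("v","violet",(235,267),.12)):
  p=disc(c,near(c,k,uv),z,.032); q=proj(s,[*p,z-.02])[0]; m=near(s,k,q,22)
  print(n,p.round(4),"scene px",q.round(), disc(s,m,z,.032).round(4) if m is not None else None)
print("tote",tote(c))
m=near(c,"white",(223,187),30); print("handle",rect(c,m,.155))
print("stop",rect(c,near(c,"red",(339,184),60),.09))
print("board",rect(c,near(c,"brown",(412,256),60,500),.012))
print("tray",rect(c,near(c,"white",(396,192),40,500),.022))
E
```

```text
cap_a [0.4405 0.047 ] scene px [262. 161.] [0.4393 0.0466]
cap_b [ 0.4151 -0.0702] scene px [212. 168.] [ 0.4125 -0.0696]
cap_c [ 0.4171 -0.157 ] scene px [175. 180.] [ 0.4135 -0.1564]
y [0.5381 0.4458] scene px [415. 166.] [0.5382 0.4459]
g [0.4137 0.2737] scene px [336. 156.] [0.416  0.2718]
v [0.4156 0.1528] scene px [297. 157.] [0.4139 0.1525]
tote (array([0.61377972, 0.17930064]), array([204.06698608, 223.01379395]), 2.7776622772216797)
handle (array([0.61468164, 0.17943706]), array([ 22.52743912, 125.50544739]), 2.9793477058410645)
stop (array([ 0.62916638, -0.11244103]), array([226.60325623,  18.98467827]), 2.857261896133423)
board (array([ 0.43479877, -0.32908118]), array([239.73153687, 217.55072021]), -0.5194931030273438)
tray (array([ 0.61009814, -0.2825282 ]), array([ 89.13458252, 151.22787476]), 2.8248400688171387)
```

```bash
cat >> h.py <<'E'
ty=np.radians(2.9)
def roll(p,bottom,slot,c0,d=.027,yaw=0.,hover=.20,drop=.005):
    fingers.release(); ctrl.goto([*p,hover],rot(yaw))
    hit=ctrl.move_l([*p,bottom+d+.012],feed=.2,max_force=8)
    if not hit: hit=ctrl.move_l([*p,bottom+d],feed=.04,max_force=5)
    z=ctrl.current_tool_pos()[2]
    if hit: z+=.0015; ctrl.move_l([*p,z],feed=.03)
    dd=z-bottom; fingers.grasp(); print("hit",hit,"d",dd,"open",ctrl.current_opening(),"grip",ctrl.current_grip_force())
    ctrl.move_l([*p,.17+dd],feed=.15); print("lifted open",ctrl.current_opening(),"grip",ctrl.current_grip_force())
    if ctrl.current_opening()<.05: return False
    t=c0+R.from_euler('z',ty).as_matrix()[:2,:2]@np.array(slot)
    ctrl.goto([*t,.17+dd],rot(ty)); ctrl.move_l([*t,.060+dd+drop],feed=.12,max_force=10)
    print("placing open",ctrl.current_opening(),"z",ctrl.current_tool_pos()[2]-dd)
    fingers.release(); ctrl.move_l([*t,.22],feed=.25); print("t",ctrl.current_clock()); return True
E
python3 - <<'E'
from h import *
print(ctrl.current_eef_rot())
for x in([.4148,.1526,.2],[.415,.2730,.2],[.5381,.4458,.2]): print(ctrl.ik(x,rot(0)),ctrl.ik(x,rot(np.pi/2)),ctrl.ik(x,rot(-np.pi/2)))
roll([.4148,.1526],.08,[-.054,-.047],np.array([.6142,.1794]),d=.022)
c=cap(); print(tote(c)); cv2.imwrite("pics/r1.png",cv2.resize(c["image"][130:300,100:400,::-1],None,fx=2.6,fy=2.6))
E
```

```text
[-3.08258884e+00 -6.03816541e-01  1.17135321e-04]
[ 2.83912040e-01  2.32287255e-01  2.08770509e+00 -4.44089210e-16
  8.21600307e-01  1.85470837e+00] [ 2.83912040e-01  2.32287255e-01  2.08770509e+00 -4.44089210e-16
  8.21600307e-01  2.83912040e-01] [ 2.83912040e-01  2.32287255e-01  2.08770509e+00 -4.44089210e-16
  8.21600307e-01 -2.85768061e+00]
[ 5.20825684e-01  3.06392519e-01  1.97556365e+00 -4.44089210e-16
  8.59636481e-01  2.09162201e+00] [ 5.20825684e-01  3.06392519e-01  1.97556365e+00 -4.44089210e-16
  8.59636481e-01  5.20825684e-01] [ 5.20825684e-01  3.06392519e-01  1.97556365e+00 -4.44089210e-16
  8.59636481e-01 -2.62076697e+00]
[ 6.48486487e-01  5.77470155e-01  1.50438340e+00 -4.44089210e-16
  1.05973910e+00  2.21928281e+00] [ 6.48486487e-01  5.77470155e-01  1.50438340e+00 -4.44089210e-16
  1.05973910e+00  6.48486487e-01] [ 6.48486487e-01  5.77470155e-01  1.50438340e+00 -4.44089210e-16
  1.05973910e+00 -2.49310617e+00]
hit False d 0.02203392736210738 open 0.06179385181987382 grip 60.98125002812594
lifted open 0.061779382856412345 grip 65.19183444790542
placing open 0.06137831753023236 z 0.06568007925253724
t 8.125Traceback (most recent call last):
  File "<stdin>", line 5, in <module>
  File "h.py", line 36, in tote
    m=blobs(c,*H["pink"],(110,130,470,330),800)[0][0]; return rect(c,m,.105)
      ~~~~~~~~~~~~~~~~~~~~~~~~~~~~~~~~~~~~~~~~~^^^
IndexError: list index out of range
```

Run:
```python
from h import *
ctrl.goto([.4150,-.25,.28],rot(0))
c=cap(); print(tote(c)); cv2.imwrite("pics/r1.png",cv2.resize(c["image"][130:300,100:400,::-1],None,fx=2.6,fy=2.6))
b=[x for k in("red","redv") for x in blobs(c,*H[k],(215,245,265,290))]
for m,A,ce in b: print(A,ce,disc(c,m,.08,.032))
```

```text
(array([0.61369421, 0.17937189]), array([204.06698608, 223.00941467]), 2.7333436012268066)
379 [237.83641161 265.18997361] [0.41617038 0.15122768]
```

View pics/r1.png

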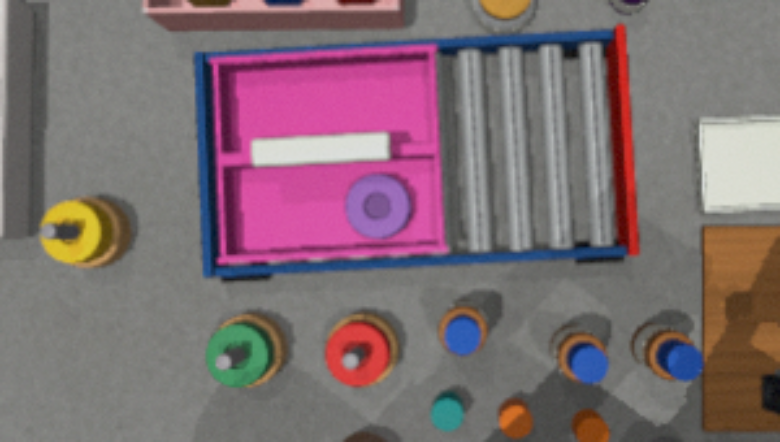

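The violet roll lies flat in the near compartment (crop 378,207), the tote has not moved, and the red roll is exposed at crop (358,353). I do red next.

Run:
```python
from h import *
o=np.array([.6142,.1794])
ok=roll([.4155,.1515],.04,[-.054,.047],o)
if ok: roll([.4148,.2730],.04,[.056,.047],o)
ctrl.goto([.4150,-.25,.28],rot(0))
c=cap(); print(tote(c)); cv2.imwrite("pics/r2.png",cv2.resize(c["image"][130:300,100:400,::-1],None,fx=2.6,fy=2.6))
```

```text
hit False d 0.02697509731142774 open 0.06205372324764108 grip 58.07841919362545
lifted open 0.06187615506455323 grip 65.26100903749466
placing open 0.061927162247913524 z 0.06572110195569394
t 16.825
hit False d 0.027011248304228443 open 0.06134783987138358 grip 60.38020385429263
lifted open 0.06130076854443942 grip 65.0918154224928
placing open 0.06126957468108247 z 0.06586074076747206
t 23.3667
(array([0.61364722, 0.18043613]), array([204.01141357, 225.20040894]), 2.7506370544433594)
```

View pics/r2.png

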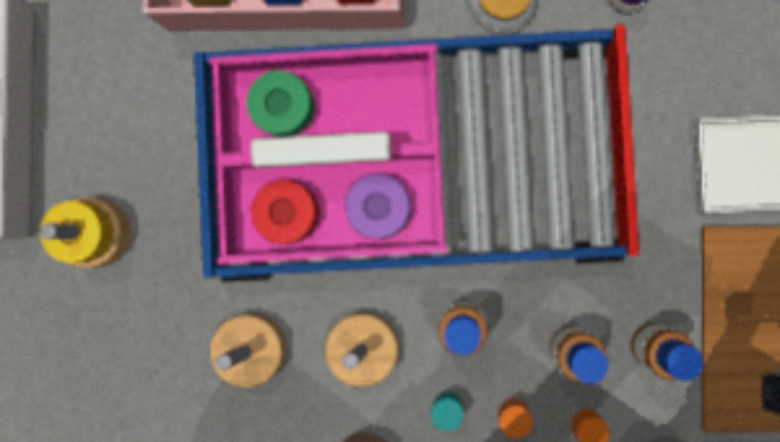

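Red, green and violet are in their compartments and posts 0 and 2 are bare. Yellow is next (crop 73,231), then I push the tote by the handle end.

Run:
```python
from h import *
o=np.array([.6142,.1794])
ok=roll([.5381,.4458],.04,[.056,-.047],o,yaw=np.pi/2)
ctrl.goto([.4150,-.25,.28],rot(0))
c=cap(); print(ok,tote(c),rect(c,near(c,"white",(223,187),30),.155))
s=cap("scene"); cv2.imwrite("pics/r3.png",np.hstack([cv2.resize(c["image"][130:240,160:350,::-1],(400,232)),cv2.resize(s["image"][150:320,190:430,::-1],(400,283))[:232]]))
```

```text
hit False d 0.026951771126744357 open 0.0619483287373313 grip 61.402192041277885
lifted open 0.06164773657793453 grip 65.28038308024406
placing open 0.06153733406787172 z 0.06576653178691105
t 34.0417
True (array([0.61361053, 0.18043881]), array([205.52537537, 223.68144226]), 2.3157551288604736) (array([0.61465649, 0.17943547]), array([ 22.98457336, 125.49233246]), 2.936072826385498)
```

View pics/r3.png

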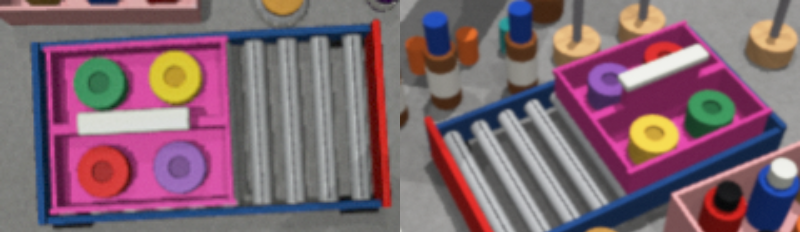

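All four rolls are flat in the tote and it is still at the loading end. Now I roll it to the stop.

Run:
```python
from h import *
o=np.array([.6146,.1794]); M=R.from_euler('z',ty).as_matrix()[:2,:2]
w=lambda y:o+M@np.array([0,y])
fingers.grasp(); ctrl.goto([*w(.09),.20],rot(ty)); print(ctrl.move_l([*w(.09),.136],feed=.1,max_force=5))
hit=ctrl.move_l([*w(.09-.235),.136],feed=.06,max_force=6)
p=ctrl.current_tool_pos(); print("hit",hit,p,ctrl.current_force(),"travel",np.linalg.norm(p[:2]-w(.09)))
ctrl.wait(.3); b=M@np.array([0,.02]); ctrl.move_l([*(p[:2]+b),.136],feed=.05); ctrl.move_l([*(p[:2]+b),.22],feed=.25)
fingers.release(); ctrl.goto([.415,.2730,.25],rot(0)); c=cap()
print(tote(c),ctrl.current_clock()); h=blobs(c,*H["white"],(220,150,345,220)); print([rect(c,x[0],.155) for x in h])
print("stop",rect(c,near(c,"red",(339,184),60),.09))
print("board",rect(c,near(c,"brown",(412,256),60,500),.012)); print("tray",rect(c,near(c,"white",(396,192),40,500),.022))
cv2.imwrite("pics/p1.png",cv2.resize(c["image"][130:320,160:480,::-1],None,fx=2.4,fy=2.4))
```

```text
False
hit True [0.61995729 0.07465194 0.1359598 ] [0.78801849 5.58245927 3.4891784 ] travel 0.19488496460530957
(array([ 0.62337628, -0.00427652]), array([207.59249878, 223.54476929]), 3.7562172412872314) 45.4667
[(array([ 0.62418182, -0.00343484]), array([ 23.56095505, 126.11104584]), 3.016857624053955), (array([0.62663043, 0.14929538]), array([136.66810608,   4.40015459]), 2.903944969177246), (array([0.58526483, 0.1839996 ]), array([97.23023224,  2.45325756]), 0.27622291445732117), (array([0.61414954, 0.11111129]), array([92.39331055,  2.43064904]), 0.08622175455093384)]
stop (array([0.56825067, 0.02695946]), array([30.94771767, 56.83657074]), -0.13126373291015625)
board (array([ 0.43479877, -0.32908118]), array([239.73153687, 217.55072021]), -0.5194931030273438)
tray (array([ 0.60971027, -0.28289484]), array([ 90.50166321, 151.98632812]), 2.5603160858154297)
```

View pics/p1.png

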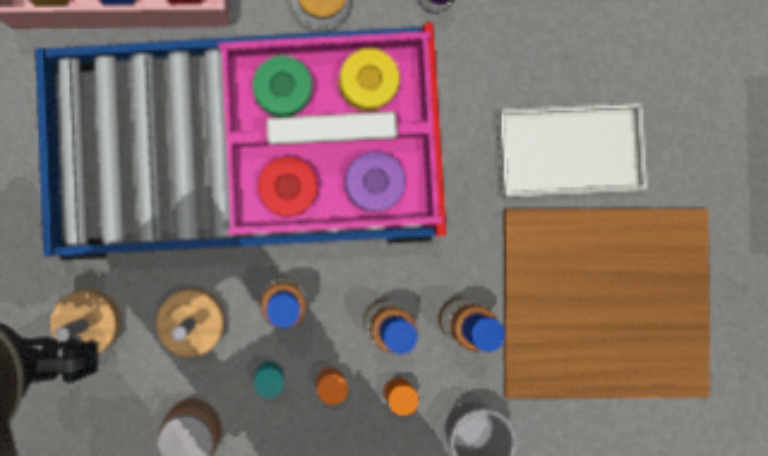

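The tote is against the red stop, with its handle centre at (0.624, -0.003). Before lifting I take a fresh board measurement. The board was unchanged in this picture.

Run:
```python
from h import *
p=np.array([.6242,-.0036]); yb=np.radians(-.5); Y=np.pi/2
b=np.array([.4348,-.3291])
ctrl.goto([*p,.22],rot(Y+ty)); ctrl.move_l([*p,.125],feed=.12,max_force=8)
fingers.grasp(); print(ctrl.current_opening(),ctrl.current_grip_force())
f0=ctrl.current_force()[2]; ctrl.move_l([*p,.185],feed=.08); print("open",ctrl.current_opening(),"dF",ctrl.current_force()[2]-f0)
ctrl.move_l([.622,-.329,.185],feed=.2); ctrl.move_l([*b,.185],rot(Y+yb),feed=.15)
print("open",ctrl.current_opening(),ctrl.current_force()[2]-f0)
c=cap(); s=cap("scene"); print("board seen?",[ (x[1],x[2]) for x in blobs(s,*H["brown"],None,800)])
cv2.imwrite("pics/t1.png",np.hstack([c["image"][:,:,::-1],s["image"][:,:,::-1]])[:, :]) if 0 else cv2.imwrite("pics/t1.png",s["image"][:,:,::-1])
```

```text
0.02529348970112124 59.09245312213898
open 0.024978292666096392 dF -15.689850062777579
open 0.025278185247410014 -14.629194579603285
board seen? [(np.int32(4150), array([508.00626506,  84.03493976])), (np.int32(4016), array([118.81200199, 267.87674303])), (np.int32(1002), array([443.95908184, 252.93413174]))]
```

View pics/t1.png

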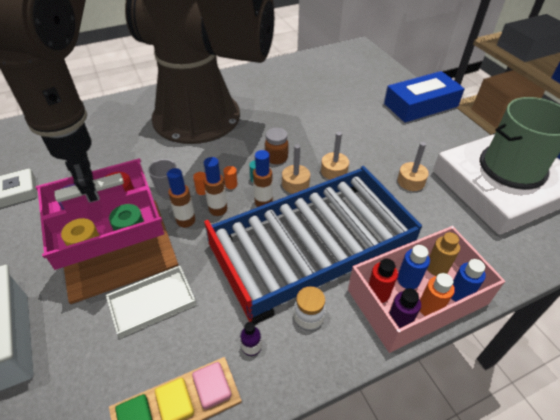

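The scene view shows the tote hanging level over the board, with rolls inside. The board's visible front corners are at about (72,293) and (177,257). I compare that edge with the first picture and then lower.

Run:
```python
from h import *
a=cv2.imread("pics/scene0.png"); b=cv2.imread("pics/t1.png"); d=cv2.absdiff(a,b).max(2)
m=lambda i:cv2.inRange(cv2.cvtColor(i,cv2.COLOR_BGR2HSV),np.array((5,80,40)),np.array((18,220,200)))
e=[[np.nonzero(m(i)[230:310,u])[0].max()+230 for u in(80,100,120,140,160)] for i in(a,b)]; print(e)
if np.abs(np.subtract(*e)).max()<=1:
  t=np.array([.4348,-.3291]); ctrl.move_l([*t,.092],feed=.1)
  print(ctrl.move_l([*t,.078],feed=.02,max_force=5),ctrl.current_tool_pos())
  fingers.release(); ctrl.move_l([*t,.24],feed=.2); ctrl.goto([.4405,.0468,.25],rot(0))
  c=cap(); print(tote(c),rect(c,near(c,"brown",(412,256),60,30),.012),ctrl.current_clock())
  print("tray",rect(c,near(c,"white",(396,192),40,500),.022))
  cv2.imwrite("pics/t2.png",cv2.resize(c["image"][140:320,280:480,::-1],None,fx=3,fy=3))
```

```text
[[np.int64(300), np.int64(293), np.int64(286), np.int64(279), np.int64(271)], [np.int64(300), np.int64(293), np.int64(286), np.int64(279), np.int64(271)]]
True [ 0.43488096 -0.32915825  0.08240918]
(array([ 0.44005618, -0.30880054]), array([222.19876099, 193.51661682]), -0.604217529296875) (array([ 0.43492419, -0.32813364]), array([238.17678833, 216.00509644]), -0.20208740234375) 58.425
tray (array([ 0.60966693, -0.28295456]), array([ 90.30436707, 151.8445282 ]), 2.621691942214966)
```

View pics/t2.png

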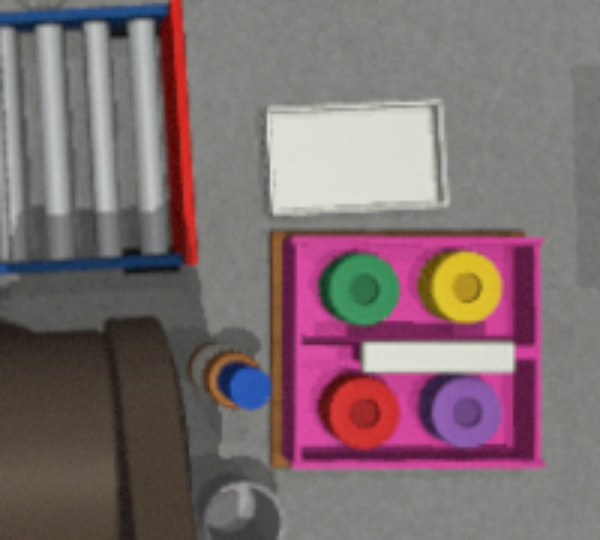

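The tote is upright and centred on the board: true rim height gives about (0.436, -0.330) against the board at (0.435, -0.329). The bottle cap and tray are undisturbed. Next the caps, re-measuring the tray before each one.

```bash
cat >> h.py <<'E'
def tray(c):
    b=blobs(c,*H["white"],(335,130,480,250),500)
    p,s,a=rect(c,b[0][0],.013); return p,s,a
def docap(p,off):
    fingers.release(); ctrl.goto([.43,.12,.25],rot(np.pi/2)); c=cap(); t,s,a=tray(c); a=np.radians(a); print("tray",t,s,a)
    m=near(c,"blue",proj(c,[*p,.155])[0]); p=disc(c,m,.165,.017)-[.0012,0]; print("cap",p)
    r=rot(np.pi/2+a); ctrl.goto([*p,.215],r); print("hit",ctrl.move_l([*p,.140],feed=.12,max_force=4))
    z=ctrl.current_tool_pos()[2]
    fingers.grasp(); print("open",ctrl.current_opening()); ctrl.move_l([*p,.215],feed=.15); print("open",ctrl.current_opening())
    if ctrl.current_opening()<.025: return False
    q=t+R.from_euler('z',a).as_matrix()[:2,:2]@np.array([0,off])
    ctrl.goto([*q,.215],r); ctrl.move_l([*q,z-.1+.0],feed=.15); h=ctrl.move_l([*q,z-.11],feed=.03,max_force=3)
    print("down",h,ctrl.current_tool_pos()[2],"open",ctrl.current_opening()); fingers.release(); ctrl.move_l([*q,.2],feed=.2); print("t",ctrl.current_clock()); return True
E
python3 - <<'E'
from h import *
docap([.4405,.047],-.048)
ctrl.goto([.43,.12,.25],rot(np.pi/2)); c=cap()
cv2.imwrite("pics/c1.png",cv2.resize(c["image"][140:320,240:480,::-1],None,fx=2.5,fy=2.5)); print(tray(c))
E
```

```text
tray [ 0.61032849 -0.28568921] [ 91.42549133 153.19694519] 0.04349386891225223
cap [0.44142144 0.04590895]
hit False
open 0.03246559574960769
open 0.032504748823568574
down True 0.034631189704014714 open 0.03244025634543795
t 67.1167
(array([ 0.61042871, -0.28559515]), array([ 91.37029266, 153.30610657]), 2.6536331176757812)
```

View pics/c1.png

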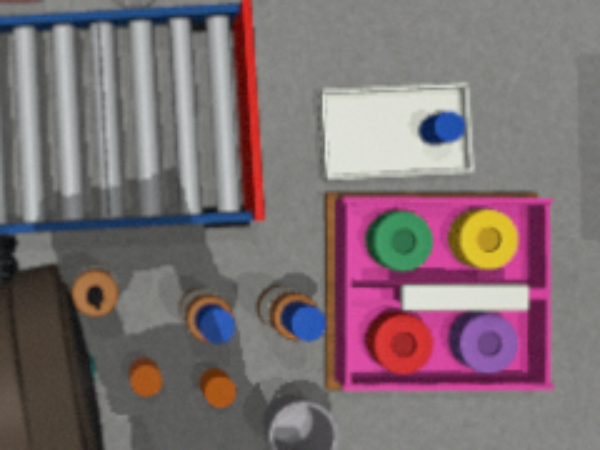

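The first cap stands in the tray at crop (442,127), and its bottle is still standing with a bare nozzle at crop (95,293). Now the other two, at crop (215,322) and (305,320).

Run:
```python
from h import *
if docap([.414,-.070],0.): docap([.4155,-.157],.048)
ctrl.goto([.43,.15,.28],rot(np.pi/2)); ctrl.wait(.5); c=cap(); s=cap("scene"); print(tray(c))
print(rect(c,blobs(c,*H["pink"],(340,200,480,310),500)[0][0],.062))
cv2.imwrite("pics/c2.png",np.hstack([cv2.resize(c["image"][140:320,240:480,::-1],(440,330)),cv2.resize(s["image"][130:350,30:270,::-1],(360,330))]))
```

```text
tray [ 0.61055975 -0.28586508] [ 91.71795654 153.62159729] 0.04245608496971879
cap [ 0.41443186 -0.07079991]
hit False
open 0.03275135135883357
open 0.03273121311327078
down True 0.034724777962269734 open 0.03264967883109205
t 76.525
tray [ 0.61042871 -0.28559515] [ 91.37029266 153.30610657] 0.04631463504340452
cap [ 0.41593153 -0.15697059]
hit False
open 0.03259767202580297
open 0.03300990948259701
down True 0.03470392946653255 open 0.032387532354950344
t 85.4917
(array([ 0.61050012, -0.28572723]), array([ 91.76499176, 153.60954285]), 2.4920153617858887)
(array([ 0.43635059, -0.32412222]), array([231.98094177, 202.02488708]), -0.6013717651367188)
```

View pics/c2.png

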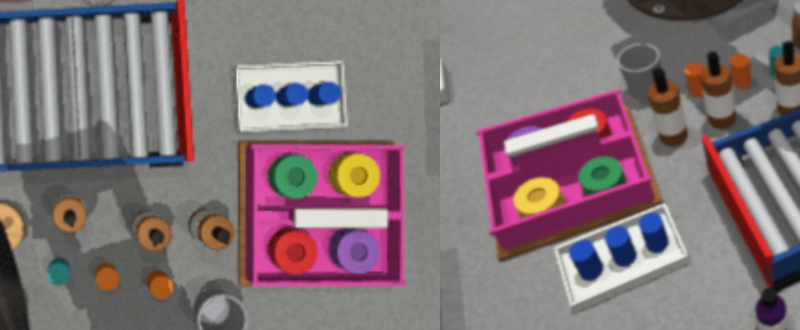

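All three caps stand in the tray, the bottles are upright, and the tote is on the board with all four rolls. I make a last centring check from the handle rail and board, then hand in.

Run:
```python
from h import *
c=cap(); h=[rect(c,x[0],.112) for x in blobs(c,*H["white"],(375,235,470,285),100)]; print(h)
m=blobs(c,*H["brown"],(360,205,470,310),40); v,u=np.nonzero(sum(x[0] for x in m)); P=cast(c,np.c_[u,v],.012); print("board max x,y",P.max(0),"expected",.4348+.11,-.3291+.12)
if np.hypot(*(h[0][0]-[.4348,-.3291]))<.006: job.job_done(); print("done")
```

```text
[(array([ 0.4363381, -0.3272977]), array([125.64998627,  22.66604805]), -0.4648895263671875)]
board max x,y [ 0.54326997 -0.18112835] expected 0.5448000000000001 -0.2091
the job is handed in; nothing more can be done
done
```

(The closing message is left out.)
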